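# Sweep the toffee chips off the drying tray and hang up the scraper

## Robot

A 6-joint arm with a two-finger parallel gripper is mounted at the origin on the work surface. World frame = base frame: x ahead of the robot, y to its left, z up, the work surface at z = 0. Lengths are in m, angles in rad, forces in N, time in s.
With the tool pointing down it reaches from about 0.375 to 0.975 m from the base axis. Payload 3.8 kg.
Tool frame: the origin (TCP) lies at the very end of the fingers, on their centre line; the grasp point (between the pads) lies 19 mm behind it; z points along the fingers, y is the line along which they close (so a half turn about z gives the same grasp; the last joint's range is limited). The gripper opens to 85 mm and grips with 20 to 120 N. Pads are 22 mm wide; open, the fingers measure 114 mm over their backs; the gripper's body (76 mm by 85 mm) begins 54 mm behind the grasp point. The pads swing forward as they close: fully open they stand 13 mm farther back than shut.
Start: joints at [-1.155, 0.264, 1.604, -0, 1.274, -0.037], TCP at [0.295, -0.607, 0.231] pointing down, gripper open.
Joint ranges: [-2.63, 2.63], [-0.94, 2.18], [0.31, 2.57], [-1.31, 4.45], [0, 2.66], [-2.55, 2.55]. Speed limits (rad/s): [2.57, 2.57, 3.14, 3.14, 3.14, 3.14].

## Interface

Orientations are given as a rotation vector (axis times angle).
In Python, from workcell import bot, vision gives the robot as it stands. The module is installed in compiled form; this text tells all that it offers.
- The arm moves only by the tool play_rows, never from a script. Its argument "moves" is a list that holds one entry, the list of rows, each a list of 7 numbers: the turn, a rotation vector about the tool's x, y, z as a fraction of full scale, then the shift along the tool's x, y, z as a fraction of full scale, then the finger opening in mm, from 0 to 85.4. In form: [[[ax, ay, az, x, y, z, jaw], ...]]. A call has 1 to 5 rows; each row shifts and turns the commanded pose from where the row before left it, along the tool's axes as they then stand; what a row does not reach is not made up. Full scale, the value 1, is 0.1 m for a shift and 0.5 rad for a turn. A row lasts 1/12 s, in which the tool goes at most 41.7 mm and 7.16 degrees, less where a joint would pass 70% of its speed; a pose out of reach is approached as far as the arm can. A call with a number of a shift or a turn outside -1 to 1 is refused whole. A call with a gripper value outside its range is refused whole. The fingers move at their own pace and stop on an object; "newtons" is the grip in N (left out, the last holds). Time passes only in rows, so rows that do not move let the fingers close. It gives the time, the measured TCP pose, the force, the opening and the grip force at its end, in the units of the state.
- bot.read_state(): the state, without advancing time (a new reading comes with each control period).
- vision.read_camera(name): name is "scene" or "top" or "wrist"; returns a dict with "image" (400x640x3 uint8, red, green, blue), "depth" (400x640 float32, m along the optical axis (not along the pixel's ray), 0 where there is no reading), "K" (3x3 intrinsics, pixels), "R" (3x3) and "t" (3): a world point X has camera coordinates R X + t. Camera axes: x right, y down, z forward; pixel columns grow to the right and rows downward; lengths in m; the calibration is good to about 2 mm. A picture is of the moment at which its call begins.
- bot.finish_job(): hands the job in; it is judged then, once.
The state is a dict: "time": time; "q": joint angles; "joint_vel": joint speeds; "joint_torque": joint torques, N m; "tool_pos": TCP position; "tcp_rot": TCP orientation; "wrist_force": force on the tool from outside, world axes, zero at the start; "torque": the same for the moment, N m; "width": opening from 0.0 (shut) to 1.0 (fully open); "grip_force": force on a finger pad.
Only numpy, scipy, OpenCV 4.12 (cv2) and the standard library are available. Lean on these libraries where they do the work, as an engineer would, in place of code of your own. Each camera call takes 0.05 s, during which the arm holds its last target. There are 200 camera calls.

## Task

Pick up the arched steel scraper and use it to sweep all four toffee chips along the drying tray and over its open end into the catch pan, without touching the chips with the gripper. Then hang the scraper upright on the rail, one blade on each side of the bar; lower it on, do not drop it, and let go. Leave the jars and the shaker inserts where they stand.

Things in the scene. Friction and masses are not known exactly. Their poses are not given: they have to be found in the camera images.
- scraper: Scraper: two parallel upright steel blades (120 wide along y, 5 thick, 82 high, outer faces at x = -27 and 27, 44 free between, open below), a roof-shaped steel bridge joining their tops and a black grip rib on it. 127 high, 0.25 kg, same fore and aft. Origin: centre of its underside, midway between the blades' lower edges; z up. Starts standing upright on the counter.
- scraper_grip (a point): Point in the scraper's grip rib to grasp, 110 mm above the scraper's origin. The rib is 18 thick (x), 80 long (y) and spans heights 89 to 127; only its part above height 95 is free of the roof. Axes as the scraper.
- scraper_crown (a point): Underside of the scraper's roof ridge between the blades, about 89 mm above its origin: rests on the bar when hung (the roof slopes down at 26 degrees to both blades, so it centres itself). Axes as the scraper.
- tray: Fixed steel drying tray on black feet with an aluminium catch pan at its end. Origin on the counter under the plate's centre, z up, +x towards the open end and pan. Plate x = -130 to 130, top 60 above the counter. Side rims (inner faces y = -75 and 75) and a back rim (x = -130) stand 14 above the plate; the +x end is open.
- plate_mid (a point): Centre of the tray plate's upper face, axes as the tray.
- pan_floor (a point): Centre of the catch pan's inner floor, 206 mm from the tray's origin along +x and 4 mm above the counter. The pan is open above, 140 (x) by 158 (y) inside, its rim 45 mm above the counter, 15 mm lower than the plate; it starts right at the plate's open end.
- rail: Fixed steel rail: a horizontal round bar, 14 diameter, along the rail's y, between two posts at y = -110 and +110 (12 thick, 152 high; about 208 free between them). Origin on the counter under the bar's middle. Feet 110 long along x, 8 high, under the posts only.
- bar_mid (a point): Middle of the bar, on its axis, 143 mm above the counter; y along the bar, z up.
- chip0: A toffee chip: brown round disc, 34 diameter, 8 thick, 10 g, loose and lying flat on the tray plate. Origin: centre of its underside.
- chip1: A toffee chip: brown round disc, 34 diameter, 8 thick, 10 g, loose and lying flat on the tray plate. Origin: centre of its underside.
- chip2: A toffee chip: brown round disc, 34 diameter, 8 thick, 10 g, loose and lying flat on the tray plate. Origin: centre of its underside.
- chip3: A toffee chip: brown round disc, 34 diameter, 8 thick, 10 g, loose and lying flat on the tray plate. Origin: centre of its underside.
- jar0: Glass spice jar with aluminium cap, 52 diameter, 120 high, on the counter behind the rail (farther from the robot). Origin: centre of underside. Leave it.
- jar1: Another such jar, standing alone in the middle, far from the robot. Leave it.
- jar2: Another such jar, beside the first, behind the rail. Leave it.
- insert0: White plastic shaker insert, a shallow cup 44 diameter, 10 high, lying on the counter. Origin: centre of underside. Leave it.
- insert1: Another such shaker insert. Leave it.
Mind the look-alikes: they are no part of the job. What is shaped like the chip0 but turquoise or yellow is not meant.

How it is judged:
By the outcome, as a careful person would: the job done as asked, in the order asked, and still so for the second after the job is handed in, with the robot touching nothing.
It also fails if it takes over 51 s, if anything falls off the work surface, if the arm or the gripper's body presses on something with over 40 N, if the wrist force passes 120 N, or if a joint passes its speed limit or range.

## Working session

There is one attempt and no reset: what is moved stays moved. The work goes in short steps, Python scripts to look and compute and a tool call to move; the robot and the scene stay as the last step left them, time stands still between calls to the robot, and variables do not carry over. Pictures are saved under pics/ and viewed, at most 10 in all, crops included, and the job is handed in when it is done.

Besides the shell and the picture viewer there is one more tool, called after "Request:" as name([rows], argument=value, ...), one row to a line, values as JSON. play_rows: Moves the arm, as the interface text tells. Its arguments: {"type":"object","properties":{"moves":{"type":"array","items":{"type":"array","items":{"type":"array","items":{"type":"number"}}}},"newtons":{"type":"number"}},"required":["moves"]}

```bash
mkdir -p pics
cat > h.py <<'E'
import numpy as np, cv2
from workcell import bot, vision
def shot(n,f):
    d=vision.read_camera(n); np.savez('pics/'+f+'.npz',**{k:np.array(v) for k,v in d.items()})
    cv2.imwrite('pics/'+f+'.png',d['image'][:,:,::-1]); return d
def load(f): return dict(np.load('pics/'+f+'.npz'))
def P(d,u,v,r=1):
    z=d['depth'][v-r:v+r+1,u-r:u+r+1]; z=np.median(z[z>0])
    return d['R'].T@(z*np.linalg.inv(d['K'])@[u,v,1]-d['t'])
def cloud(d):
    v,u=np.mgrid[0:400,0:640]; z=d['depth']
    c=np.stack([u*z,v*z,z],-1)@np.linalg.inv(d['K']).T
    return (c-d['t'])@d['R']
def onplane(d,u,v,h):
    r=d['R'].T@np.linalg.inv(d['K'])@[u,v,1]; c=-d['R'].T@d['t']; return c+r*(h-c[2])/r[2]
E
python3 - <<'E'
from h import *
for n in('scene','top'):
    d=shot(n,n+'0'); print(n,-d['R'].T@d['t'],d['R'][2],d['K'][0,0])
s=bot.read_state(); print(s)
E
```

```text
scene [1.66044606 0.39575502 0.82035524] [-0.81080426 -0.26712359 -0.52080845] 452.80020037998383
top [0.4297008  0.04146762 1.05725581] [ 0.13987846  0.00928357 -0.99012516] 393.7254261527543
{'time': 0.1, 'q': array([-1.15492311e+00,  2.64687419e-01,  1.60528134e+00, -2.07520477e-05,
        1.27375331e+00, -3.69100100e-02]), 'joint_vel': array([ 0.00082896, -0.00133157, -0.00395154, -0.00118562,  0.00069682,
        0.00166194]), 'joint_torque': array([ 6.79843615e-04, -5.16705322e+01, -3.68590379e+01, -6.82872314e-05,
        6.27639267e-03, -4.44943240e-06]), 'tool_pos': array([ 0.29499512, -0.60634785,  0.23005638]), 'tcp_rot': array([-3.05939113e+00, -7.04711035e-01,  6.60171351e-04]), 'wrist_force': array([-0.9413306 ,  0.02586435, -0.02083641]), 'torque': array([ 0.03351668, -0.01883252, -0.02503896]), 'grip_force': 0.0, 'width': 1.0022605613894708}
```

View pics/scene0.png

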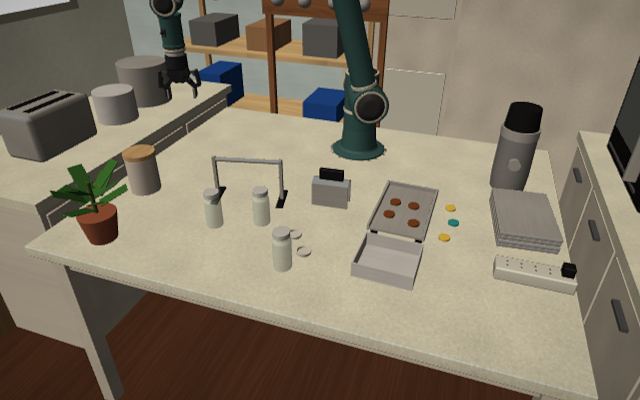

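View pics/top0.png

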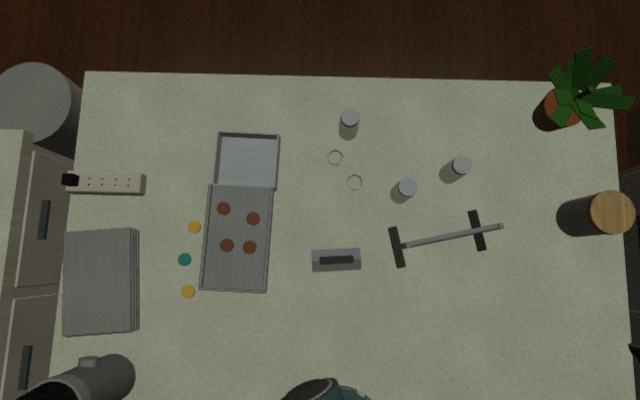

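The scene view shows the grey scraper with its black rib at (331,190), the tray with brown chips at (403,210), its pan at (388,262), and the rail at (248,162).

In the top view:
- **Scraper:** (336,258).
- **Chips:** brown discs on the tray plate at (223,208), (253,218), (227,245) and (249,247). These are the ones meant. The yellow discs at (194,227) and (188,292) and the turquoise one at (185,259) lie on the counter and are look-alikes.
- **Rail:** bar from (402,245) to (500,227).

I'll confirm these in one enlarged crop.

Run:
```python
from h import *
d=load('top0'); im=d['image'][:,:,::-1]
cv2.imwrite('pics/c1.png',cv2.resize(im[115:310,185:515],(792,468),interpolation=cv2.INTER_CUBIC))
for nm in('top0','scene0'):
    d=load(nm); c=cloud(d); ok=d['depth']>0; im=d['image'].astype(int)
    def box(x0,x1,y0,y1,z0,z1): 
        m=ok&(c[...,0]>x0)&(c[...,0]<x1)&(c[...,1]>y0)&(c[...,1]<y1)&(c[...,2]>z0)&(c[...,2]<z1); return m
    def rect(n,m):
        p=c[m]
        if len(p)<5: print(nm,n,len(p));return
        r=cv2.minAreaRect((p[:,:2]*1000).astype(np.float32)); print(nm,n,len(p),np.round(r[0],1),np.round(r[1],1),round(r[2],2),'z',np.round(np.percentile(p[:,2],[5,50,95]),4))
    if nm=='top0':
        for n,u,v in(('scr',336,259),('bar',450,237),('plate',238,230),('panfl',247,160),('jar0',407,187),('jar2',461,165),('jar1',349,118),('ins0',335,157),('ins1',354,183),('cnt',300,200)): print(n,P(d,u,v).round(4))
        g=P(d,336,259)
        G=g
    rect('rib',box(G[0]-.08,G[0]+.08,G[1]-.1,G[1]+.1,.108,.14))
    rect('scr',box(G[0]-.08,G[0]+.08,G[1]-.1,G[1]+.1,.03,.14))
    rect('bar',box(.3,.65,-.45,-.05,.135,.165)&(im.max(-1)<215))
    brown=(im[...,0]-im[...,2]>35)&(im[...,0]<200)&box(.2,.8,.05,.4,.055,.085)
    k,l,st,ce=cv2.connectedComponentsWithStats(brown.astype(np.uint8))
    for i in range(1,k):
        if st[i,4]>15: rect('chip',(l==i)); print(ce[i])
```

```text
scr [0.4322 0.0193 0.1274]
bar [ 0.4892 -0.2413  0.1479]
plate [0.4987 0.268  0.0594]
panfl [0.6956 0.267  0.0036]
jar0 [ 0.6094 -0.1489  0.1182]
jar2 [ 0.6668 -0.2798  0.1201]
jar1 [ 0.7794 -0.0054  0.1199]
ins0 [0.7104 0.0253 0.0025]
ins1 [ 0.639  -0.0282  0.0019]
cnt [ 0.5888  0.1176 -0.0009]
top0 rib 259 [430.4  18. ] [17.8 78.4] 4.66 z [0.1227 0.126  0.1288]
top0 scr 1084 [430.4  18.4] [ 53.9 120.2] 4.59 z [0.0806 0.0873 0.1277]
top0 bar 617 [ 493.3 -251. ] [ 14.  232.6] 13.1 z [0.1433 0.1481 0.1517]
top0 chip 117 [553.2 307.8] [30.2 28.6] 48.51 z [0.0644 0.0673 0.0714]
[222.88888889 207.78632479]
top0 chip 119 [529.5 231.2] [30.  28.9] 7.1 z [0.0645 0.0673 0.0701]
[252.4789916  217.85714286]
top0 chip 125 [461.1 294.5] [27.7 30.7] 1.3 z [0.0646 0.0674 0.0702]
[226.128 244.568]
top0 chip 126 [457.6 236.6] [27.5 30.8] 1.39 z [0.0645 0.0674 0.0707]
[248.84920635 246.57936508]
scene0 rib 183 [437.2  20.1] [22.7 79.6] 6.59 z [0.1092 0.1211 0.1287]
scene0 scr 1048 [437.1  19. ] [ 64.9 122.7] 5.24 z [0.0358 0.0812 0.1255]
scene0 bar 321 [ 499.  -250.2] [ 19.2 231.8] 13.22 z [0.1383 0.1458 0.1511]
scene0 chip 67 [451.9 235.9] [50.9 31.1] 8.51 z [0.0603 0.0672 0.0699]
[394.92537313 201.29850746]
scene0 chip 68 [456.1 292.4] [54.5 30.6] 10.42 z [0.0594 0.0673 0.0705]
[413.20588235 205.27941176]
scene0 chip 73 [524.2 230.3] [52.7 33. ] 10.17 z [0.0601 0.0666 0.0696]
[388.56164384 213.45205479]
scene0 chip 78 [549.5 308.9] [52.1 32. ] 6.82 z [0.0605 0.0674 0.0701]
[413.05128205 222.51282051]
```

View pics/c1.png

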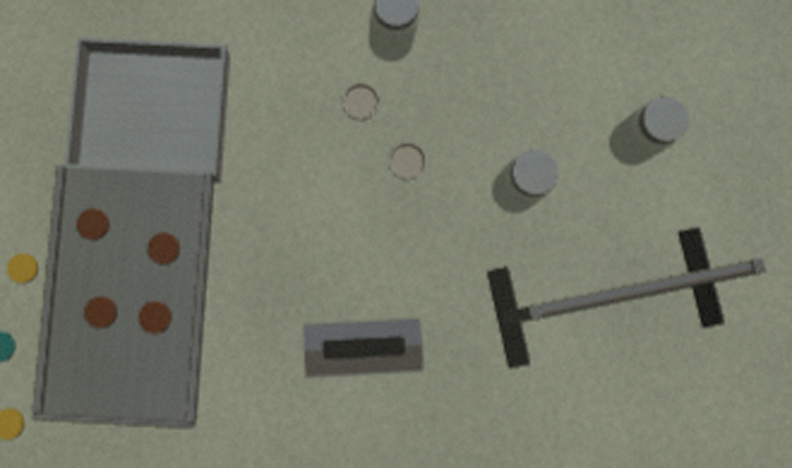

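The crop confirms the four brown chips on the plate at crop (93,224), (164,249), (100,313) and (155,318), and the scraper at (364,347) with its rib running along y. Next I'll fit the tray and the tool deltas.

```bash
cat >> h.py <<'E'
from scipy.spatial.transform import Rotation as Ro
def to(x,y,z,yawy,s=None):
    "tool-frame units to reach TCP x,y,z with tool down, tool y axis at world yaw yawy (deg)"
    s=s or bot.read_state(); R=Ro.from_rotvec(s['tcp_rot']).as_matrix()
    a=np.radians(yawy); ty=np.array([np.cos(a),np.sin(a),0]); tz=np.array([0,0,-1.]); T=np.stack([np.cross(ty,tz),ty,tz],1)
    w=Ro.from_matrix(R.T@T).as_rotvec()/.5; d=np.array([x,y,z])-s['tool_pos']
    print('t',round(s['time'],2),'pos',s['tool_pos'].round(4),'w',s['width'].__round__(3),'F',s['wrist_force'].round(1),'turn',w.round(3),'shift if turned',(T.T@d*10).round(3),'shift now',(R.T@d*10).round(3))
E
python3 - <<'E'
from h import *
for nm in('top0','scene0'):
    d=load(nm); c=cloud(d); ok=d['depth']>0
    m=ok&(c[...,0]>.3)&(c[...,0]<.68)&(c[...,1]>.12)&(c[...,1]<.42)&(c[...,2]>.054)&(c[...,2]<.08)
    k,l,st,_=cv2.connectedComponentsWithStats(m.astype(np.uint8)); m=l==1+np.argmax(st[1:,4])
    r=cv2.minAreaRect((c[m][:,:2]*1000).astype(np.float32)); print(nm,r,m.sum(),np.percentile(c[m][:,2],[5,50,95]).round(4))
    if nm=='top0':
        o=np.array(r[0]);R0=r
        m2=ok&(c[...,0]>.6)&(c[...,0]<.85)&(c[...,1]>.12)&(c[...,1]<.42)&(c[...,2]>.03)&(c[...,2]<.05)
        print('pan rim',cv2.minAreaRect((c[m2][:,:2]*1000).astype(np.float32)))
    m3=ok&(c[...,0]>.3)&(c[...,0]<.68)&(c[...,1]>-.4)&(c[...,1]<-.1)&(c[...,2]>.125)&(c[...,2]<.157)
    p=c[m3]; q=p[np.abs(p[:,1]+.25)<.08]
    print('bar line x=a*y+b',np.polyfit(q[:,1]+.251,q[:,0],1))
to(.4304,.018,.231,4.6)
E
```

```text
top0 ((479.51275634765625, 268.85736083984375), (166.9615020751953, 266.41143798828125), 88.2701644897461) 7067 [0.0566 0.06   0.0732]
pan rim ((688.2335205078125, 263.1003723144531), (167.41976928710938, 148.3937225341797), 88.33084106445312)
bar line x=a*y+b [-0.23236491  0.4933375 ]
scene0 ((483.6603698730469, 269.4357604980469), (167.168212890625, 273.23040771484375), 88.42858123779297) 2945 [0.0571 0.0605 0.0735]
bar line x=a*y+b [-0.22888779  0.50143055]
t 0.1 pos [ 0.295  -0.6063  0.2301] w 1.002 F [-0.9  0.  -0. ] turn [-0.004 -0.003 -2.397] shift if turned [ 6.115  1.85  -0.009] shift now [ 3.949e+00 -5.022e+00  1.000e-03]
```

Request:
play_rows([
  [[0, 0, -0.24, 0, 0, 0, 50], [0, 0, -0.24, 0, 0, 0, 50], [0, 0, -0.24, 0, 0, 0, 50], [0, 0, -0.24, 0, 0, 0, 50], [0, 0, -0.24, 0, 0, 0, 50]],
], newtons=60)

```text
time: 0.52
tool_pos: [0.2951, -0.6066, 0.2305]
tcp_rot: [-2.71, -1.586, -0.0]
wrist_force: [-0.3, 0.1, -0.3]
width: 0.585
grip_force: 0.0
```

Request:
play_rows([
  [[0, 0, -0.24, 0, 0, 0, 50], [0, 0, -0.24, 0, 0, 0, 50], [0, 0, -0.24, 0, 0, 0, 50], [0, 0, -0.24, 0, 0, 0, 50], [0, 0, -0.24, 0, 0, 0, 50]],
])

```text
time: 0.93
tool_pos: [0.2951, -0.6066, 0.2305]
tcp_rot: [-2.121, -2.316, -0.001]
wrist_force: [-0.0, -0.2, -0.6]
width: 0.586
grip_force: 0.0
```

Request:
play_rows([
  [[0, 0, 0, 0.38, 0.115, 0, 50], [0, 0, 0, 0.38, 0.115, 0, 50], [0, 0, 0, 0.38, 0.115, 0, 50], [0, 0, 0, 0.38, 0.115, 0, 50], [0, 0, 0, 0.38, 0.115, 0, 50]],
])

```text
time: 1.35
tool_pos: [0.3368, -0.4109, 0.2305]
tcp_rot: [-2.129, -2.309, -0.001]
wrist_force: [0.4, 0.1, -0.4]
width: 0.584
grip_force: 0.0
```

Request:
play_rows([
  [[0, 0, 0, 0.38, 0.115, 0, 50], [0, 0, 0, 0.38, 0.115, 0, 50], [0, 0, 0, 0.38, 0.115, 0, 50], [0, 0, 0, 0.38, 0.115, 0, 50], [0, 0, 0, 0.38, 0.115, 0, 50]],
])

```text
time: 1.77
tool_pos: [0.3784, -0.2168, 0.2309]
tcp_rot: [-2.129, -2.31, -0.0]
wrist_force: [0.4, -0.0, 0.1]
width: 0.587
grip_force: 0.0
```

Request:
play_rows([
  [[0, 0, 0, 0.38, 0.115, 0, 50], [0, 0, 0, 0.38, 0.115, 0, 50], [0, 0, 0, 0.38, 0.115, 0, 50], [0, 0, 0, 0.38, 0.115, 0, 50], [0, 0, 0, 0, 0, 0, 50]],
])

```text
time: 2.18
tool_pos: [0.4126, -0.0573, 0.231]
tcp_rot: [-2.119, -2.317, -0.005]
wrist_force: [-0.5, -0.9, 0.7]
width: 0.586
grip_force: 0.0
```

Run:
```python
from h import *
to(.4304,.018,.231,4.6)
d=shot('wrist','w1'); c=cloud(d); ok=d['depth']>0
for z0,z1 in((.118,.135),(.07,.135)):
    m=ok&(c[...,2]>z0)&(c[...,2]<z1); k,l,st,_=cv2.connectedComponentsWithStats(m.astype(np.uint8)); m=l==1+np.argmax(st[1:,4])
    print(st[1:,4],cv2.minAreaRect((c[m][:,:2]*1000).astype(np.float32)),np.percentile(c[m][:,2],[5,50,95]))
```

```text
t 2.18 pos [ 0.4126 -0.0573  0.231 ] w 0.586 F [-0.5 -0.9  0.7] turn [ 0.001 -0.007  0.018] shift if turned [0.736 0.238 0.   ] shift now [0.734 0.244 0.003]
[2569   43 1519    1] ((432.79754638671875, 18.553056716918945), (18.221729278564453, 80.12542724609375), 4.846059322357178) [0.12484635 0.12730308 0.12856412]
[8549  260 3271    1] ((432.933349609375, 18.750720977783203), (54.08188247680664, 120.40530395507812), 4.68898868560791) [0.08265286 0.08907316 0.12806392]
```

View pics/w1.png

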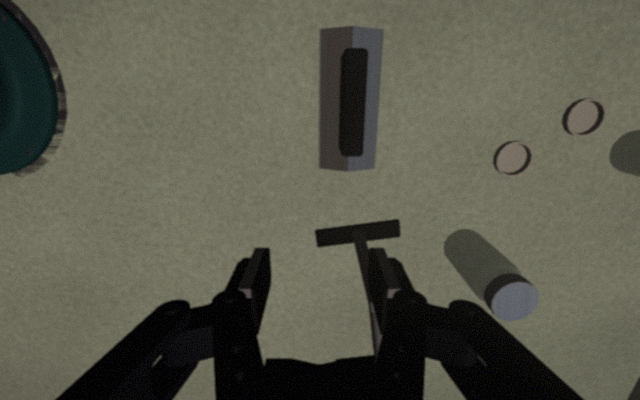

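The wrist view shows the scraper at (350,100) with its black rib at (353,103). The inserts (583,117), (512,157) and jar (510,297) are off to the right. Height and size agree with the text.

Request:
play_rows([
  [[0, 0, 0.018, 0.37, 0.13, 0, 50], [0, 0, 0, 0.37, 0.13, 0, 50], [0, 0, 0, 0, 0, 0.3, 50], [0, 0, 0, 0, 0, 0.3, 50], [0, 0, 0, 0, 0, 0, 50]],
])

```text
time: 2.65
tool_pos: [0.4278, 0.0119, 0.1655]
tcp_rot: [-2.133, -2.296, 0.012]
wrist_force: [-0.7, 0.7, -1.1]
width: 0.585
grip_force: 0.0
```

Run:
```python
from h import *
to(.4325,.0186,.099,4.7)
```

```text
t 2.65 pos [0.4278 0.0119 0.1655] w 0.585 F [-0.7  0.7 -1.1] turn [-0.022 -0.001 -0.017] shift if turned [0.063 0.052 0.665] shift now [0.063 0.059 0.665]
```

Request:
play_rows([
  [[0, 0, 0, 0.063, 0.055, 0, 50], [0, 0, 0, 0, 0, 0.25, 50], [0, 0, 0, 0, 0, 0.25, 50], [0, 0, 0, 0, 0, 0.1, 50], [0, 0, 0, 0, 0, 0, 50]],
])

```text
time: 3.07
tool_pos: [0.4364, 0.0183, 0.1102]
tcp_rot: [-2.139, -2.298, 0.004]
wrist_force: [0.3, -0.6, 0.1]
width: 0.589
grip_force: 0.0
```

Run:
```python
from h import *
to(.4325,.0186,.099,4.7)
```

```text
t 3.07 pos [0.4364 0.0183 0.1102] w 0.589 F [ 0.3 -0.6  0.1] turn [-0.007 -0.001 -0.021] shift if turned [ 0.006 -0.038  0.112] shift now [ 0.006 -0.038  0.112]
```

Request:
play_rows([
  [[0, 0, -0.02, 0.005, -0.035, 0.05, 50], [0, 0, 0, 0, 0, 0.02, 50], [0, 0, 0, 0, 0, 0, 50], [0, 0, 0, 0, 0, 0, 50]],
])

```text
time: 3.4
tool_pos: [0.4347, 0.0191, 0.1054]
tcp_rot: [2.127, 2.31, 0.002]
wrist_force: [-0.1, -0.0, -0.0]
width: 0.586
grip_force: 0.0
```

Run:
```python
from h import *
to(.4325,.0186,.099,4.7)
```

```text
t 3.4 pos [0.4347 0.0191 0.1054] w 0.586 F [-0.1 -0.  -0. ] turn [0.004 0.    0.002] shift if turned [-0.003 -0.022  0.064] shift now [-0.003 -0.023  0.064]
```

Request:
play_rows([
  [[0, 0, 0, -0.003, -0.023, 0.06, 50], [0, 0, 0, 0, 0, 0, 50], [0, 0, 0, 0, 0, 0, 50], [0, 0, 0, 0, 0, 0, 50]],
])

```text
time: 3.73
tool_pos: [0.4315, 0.0187, 0.0983]
tcp_rot: [-2.127, -2.312, 0.0]
wrist_force: [0.5, 0.4, -0.2]
width: 0.583
grip_force: 0.0
```

Run:
```python
from h import *
to(.4325,.0186,.099,4.7)
```

```text
t 3.73 pos [0.4315 0.0187 0.0983] w 0.583 F [ 0.5  0.4 -0.2] turn [-0.     0.     0.002] shift if turned [-0.002  0.01  -0.007] shift now [-0.002  0.01  -0.007]
```

Request:
play_rows([
  [[0, 0, 0, 0, 0.005, 0, 36], [0, 0, 0, 0, 0, 0, 26], [0, 0, 0, 0, 0, 0, 20], [0, 0, 0, 0, 0, 0, 10], [0, 0, 0, 0, 0, 0, 10]],
], newtons=80)

```text
time: 4.15
tool_pos: [0.4326, 0.0187, 0.0986]
tcp_rot: [2.127, 2.311, 0.001]
wrist_force: [0.5, -0.3, 1.2]
width: 0.198
grip_force: 78.8
```

Request:
play_rows([
  [[0, 0, 0, 0, 0, 0, 10], [0, 0, 0, 0, 0, 0, 10], [0, 0, 0, 0, 0, 0, 10]],
])

```text
time: 4.4
tool_pos: [0.4326, 0.0187, 0.0986]
tcp_rot: [2.127, 2.311, 0.001]
wrist_force: [-0.6, -0.0, 1.4]
width: 0.195
grip_force: 78.8
```

Run:
```python
from h import *
to(.4325,.0186,.19,4.7)
```

```text
t 4.4 pos [0.4326 0.0187 0.0986] w 0.195 F [-0.6 -0.   1.4] turn [0.002 0.    0.002] shift if turned [-0.001 -0.001 -0.914] shift now [-0.001  0.    -0.914]
```

Request:
play_rows([
  [[0, 0, 0, 0, 0, -0.1, 10], [0, 0, 0, 0, 0, -0.3, 10], [0, 0, 0, 0, 0, -0.3, 10], [0, 0, 0, 0, 0, -0.3, 10], [0, 0, 0, 0, 0, 0, 10]],
])

```text
time: 4.82
tool_pos: [0.4356, 0.0186, 0.2048]
tcp_rot: [2.122, 2.306, 0.01]
wrist_force: [1.8, 0.1, -1.8]
width: 0.195
grip_force: 78.9
```

Request:
play_rows([
  [[0, 0, 0.112, 0, 0, 0, 10], [0, 0, 0.112, 0, 0, 0, 10], [0, 0, 0, 0, 0, 0, 10], [0, 0, 0, 0, 0, 0, 10]],
])

```text
time: 5.15
tool_pos: [0.4311, 0.0187, 0.1973]
tcp_rot: [-2.251, -2.19, 0.002]
wrist_force: [0.6, 0.5, -2.9]
width: 0.193
grip_force: 78.8
```

Run:
```python
from h import *
to(.397,.2736,.2,-1.73)
```

```text
t 5.15 pos [0.4311 0.0187 0.1973] w 0.193 F [ 0.6  0.5 -2.9] turn [-0.004  0.     0.005] shift if turned [ 2.538 -0.417 -0.027] shift now [ 2.539 -0.411 -0.026]
```

Request:
play_rows([
  [[0, 0, 0, 0.32, -0.052, 0, 10], [0, 0, 0, 0.32, -0.052, 0, 10], [0, 0, 0, 0.32, -0.052, 0, 10], [0, 0, 0, 0.32, -0.052, 0, 10], [0, 0, 0, 0.32, -0.052, 0, 10]],
])

```text
time: 5.57
tool_pos: [0.4098, 0.1805, 0.1976]
tcp_rot: [-2.252, -2.19, 0.002]
wrist_force: [0.9, 0.1, -2.6]
width: 0.196
grip_force: 78.8
```

Request:
play_rows([
  [[0, 0, 0, 0.32, -0.052, 0, 10], [0, 0, 0, 0.32, -0.052, 0, 10], [0, 0, 0, 0.3, -0.052, 0, 10], [0, 0, 0, 0, 0, 0, 10], [0, 0, 0, 0, 0, 0, 10]],
])

```text
time: 5.98
tool_pos: [0.397, 0.2748, 0.1975]
tcp_rot: [-2.248, -2.194, 0.003]
wrist_force: [-0.3, 0.2, -2.3]
width: 0.192
grip_force: 78.8
```

Request:
play_rows([
  [[0, 0, 0, 0, 0, 0, 10], [0, 0, 0, 0, 0, 0, 10]],
])

```text
time: 6.15
tool_pos: [0.3976, 0.2728, 0.1977]
tcp_rot: [2.254, 2.189, -0.002]
wrist_force: [1.1, -0.2, -2.7]
width: 0.197
grip_force: 78.8
```

Run:
```python
from h import *
to(.397,.2736,.16,-1.73)
d=shot('top','t2')
cv2.imwrite('pics/t2c.png',cv2.resize(d['image'][120:320,170:350,::-1],(540,600),interpolation=cv2.INTER_CUBIC))
```

```text
t 6.15 pos [0.3976 0.2728 0.1977] w 0.197 F [ 1.1 -0.2 -2.7] turn [-0.002  0.002  0.002] shift if turned [ 0.008 -0.007  0.377] shift now [ 0.009 -0.006  0.377]
```

View pics/t2c.png

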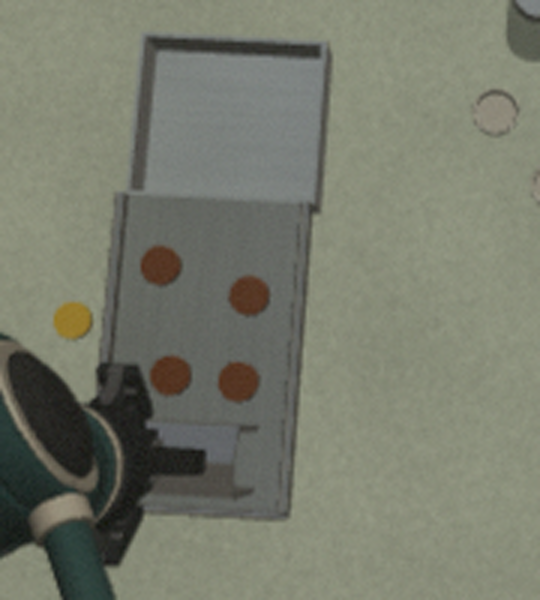

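The crop shows the scraper held above the tray's back end, with its front edge near row 425. All four chips at (161,265), (249,296), (171,375) and (238,382) are ahead of it.

Request:
play_rows([
  [[0, 0, 0, 0.008, -0.007, 0.15, 10], [0, 0, 0, 0, 0, 0.15, 10], [0, 0, 0, 0, 0, 0.04, 10], [0, 0, 0, 0, 0, 0, 10], [0, 0, 0, 0, 0, 0, 10]],
])

```text
time: 6.62
tool_pos: [0.3973, 0.2739, 0.1643]
tcp_rot: [-2.254, -2.188, 0.001]
wrist_force: [0.4, 1.0, -3.5]
width: 0.196
grip_force: 78.7
```

Run:
```python
from h import *
to(.397,.2736,.1603,-1.73)
to(.605,.2673,.1603,-1.73)
```

```text
t 6.62 pos [0.3973 0.2739 0.1643] w 0.196 F [ 0.4  1.  -3.5] turn [-0.001  0.001  0.   ] shift if turned [-0.003 -0.003  0.04 ] shift now [-0.003 -0.003  0.04 ]
t 6.62 pos [0.3973 0.2739 0.1643] w 0.196 F [ 0.4  1.  -3.5] turn [-0.001  0.001  0.   ] shift if turned [-0.004  2.078  0.04 ] shift now [-0.004  2.078  0.04 ]
```

Request:
play_rows([
  [[0, 0, 0, 0, 0, 0.035, 10], [0, 0, 0, 0, 0, 0, 10], [0, 0, 0, 0, 0, 0, 10]],
])

```text
time: 6.87
tool_pos: [0.3975, 0.2747, 0.1613]
tcp_rot: [2.253, 2.189, 0.001]
wrist_force: [0.2, 0.2, -3.3]
width: 0.197
grip_force: 78.8
```

Request:
play_rows([
  [[0, 0, 0, 0, 0.04, 0, 10], [0, 0, 0, 0, 0.08, 0, 10], [0, 0, 0, 0, 0.12, 0, 10], [0, 0, 0, 0, 0.12, 0, 10], [0, 0, 0, 0, 0.12, 0, 10]],
])

```text
time: 7.28
tool_pos: [0.4469, 0.2733, 0.161]
tcp_rot: [2.253, 2.189, 0.001]
wrist_force: [0.2, -0.5, -2.2]
width: 0.196
grip_force: 78.8
```

Run:
```python
from h import *
to(.605,.2673,.1603,-1.73)
```

```text
t 7.28 pos [0.4469 0.2733 0.161 ] w 0.196 F [ 0.2 -0.5 -2.2] turn [ 0.001 -0.001  0.002] shift if turned [-0.012  1.582  0.007] shift now [-0.014  1.582  0.008]
```

Request:
play_rows([
  [[0, 0, 0, -0.003, 0.12, 0.005, 10], [0, 0, 0, -0.003, 0.12, 0, 10], [0, 0, 0, -0.003, 0.12, 0, 10], [0, 0, 0, -0.003, 0.12, 0, 10], [0, 0, 0, 0, 0.12, 0, 10]],
])

```text
time: 7.7
tool_pos: [0.5064, 0.2701, 0.1601]
tcp_rot: [-2.254, -2.189, 0.0]
wrist_force: [-0.3, 0.1, -1.9]
width: 0.195
grip_force: 78.7
```

Request:
play_rows([
  [[0, 0, 0, 0, 0.12, 0, 10], [0, 0, 0, 0, 0.12, 0, 10], [0, 0, 0, 0, 0.12, 0, 10], [0, 0, 0, 0, 0.12, 0, 10], [0, 0, 0, 0, 0.12, 0, 10]],
])

```text
time: 8.12
tool_pos: [0.5663, 0.2685, 0.1603]
tcp_rot: [-2.253, -2.189, -0.0]
wrist_force: [-0.2, 0.2, -2.9]
width: 0.2
grip_force: 78.8
```

Request:
play_rows([
  [[0, 0, 0, 0, 0.12, 0, 10], [0, 0, 0, 0, 0.12, 0, 10], [0, 0, 0, 0, 0.12, 0, 10], [0, 0, 0, 0, 0, 0, 10], [0, 0, 0, 0, 0, 0, 10]],
])

```text
time: 8.53
tool_pos: [0.6018, 0.2674, 0.1602]
tcp_rot: [-2.254, -2.188, 0.0]
wrist_force: [-0.3, 0.6, -2.7]
width: 0.196
grip_force: 78.8
```

Run:
```python
from h import *
to(.605,.2673,.1603,-1.73)
d=shot('top','t3');e=shot('scene','s3')
a=cv2.resize(d['image'][110:310,180:320,::-1],(420,600)); b=cv2.resize(e['image'][170:300,330:460,::-1],(380,380)); b=cv2.copyMakeBorder(b,0,220,0,0,0)
cv2.imwrite('pics/c3.png',np.hstack([a,b]))
```

```text
t 8.53 pos [0.6018 0.2674 0.1602] w 0.196 F [-0.3  0.6 -2.7] turn [-0.001 -0.     0.001] shift if turned [-0.     0.032 -0.001] shift now [-0.     0.032 -0.001]
```

View pics/c3.png

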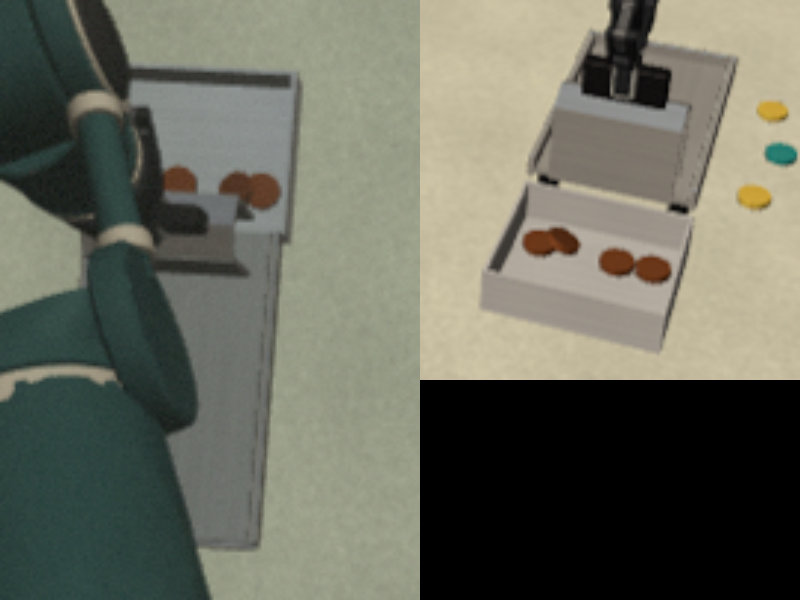

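The top half (left) shows a cleared tray. The scene crop (right) shows all four chips in the pan, at (540,242), (564,240), (617,262) and (653,269). Next is the lift and the move to the rail.

Request:
play_rows([
  [[0, 0, 0, 0, 0, -0.2, 10], [0, 0, 0, 0, 0, -0.3, 10], [0, 0, 0, 0, 0, -0.3, 10], [0, 0, 0, 0, 0, -0.3, 10], [0, 0, 0, 0, 0, -0.2, 10]],
])

```text
time: 9.05
tool_pos: [0.6012, 0.268, 0.2941]
tcp_rot: [2.252, 2.189, 0.005]
wrist_force: [0.2, 0.4, -1.9]
width: 0.193
grip_force: 79.0
```

Request:
play_rows([
  [[0, 0, -0.173, 0, 0, 0, 10], [0, 0, -0.173, 0, 0, 0, 10], [0, 0, -0.172, 0, 0, 0, 10], [0, 0, 0, 0, 0, 0, 10], [0, 0, 0, 0, 0, 0, 10]],
])

```text
time: 9.47
tool_pos: [0.6004, 0.2676, 0.2902]
tcp_rot: [-1.954, -2.46, 0.001]
wrist_force: [0.0, -0.0, -3.2]
width: 0.196
grip_force: 78.9
```

Run:
```python
from h import *
to(.495,-.251,.29,13.1)
```

```text
t 9.47 pos [0.6004 0.2676 0.2902] w 0.196 F [ 0.  -0.  -3.2] turn [-0.001 -0.    -0.001] shift if turned [-4.812e+00 -2.202e+00  2.000e-03] shift now [-4.813e+00 -2.199e+00  3.000e-03]
```

Request:
play_rows([
  [[0, 0, 0, -0.16, -0.07, 0, 10], [0, 0, 0, -0.32, -0.147, 0, 10], [0, 0, 0, -0.32, -0.147, 0, 10], [0, 0, 0, -0.32, -0.147, 0, 10], [0, 0, 0, -0.32, -0.147, 0, 10]],
])

```text
time: 9.88
tool_pos: [0.5687, 0.1105, 0.29]
tcp_rot: [-1.953, -2.46, 0.001]
wrist_force: [0.5, -0.4, -2.6]
width: 0.195
grip_force: 78.9
```

Request:
play_rows([
  [[0, 0, 0, -0.32, -0.147, 0, 10], [0, 0, 0, -0.32, -0.147, 0, 10], [0, 0, 0, -0.32, -0.147, 0, 10], [0, 0, 0, -0.32, -0.147, 0, 10], [0, 0, 0, -0.32, -0.147, 0, 10]],
])

```text
time: 10.3
tool_pos: [0.5334, -0.0622, 0.2903]
tcp_rot: [1.954, 2.46, -0.0]
wrist_force: [0.7, -0.3, -2.8]
width: 0.192
grip_force: 78.9
```

Request:
play_rows([
  [[0, 0, 0, -0.32, -0.147, 0, 10], [0, 0, 0, -0.32, -0.147, 0, 10], [0, 0, 0, -0.32, -0.147, 0, 10], [0, 0, 0, -0.32, -0.147, 0, 10], [0, 0, 0, -0.32, -0.147, 0, 10]],
])

```text
time: 10.72
tool_pos: [0.4982, -0.2345, 0.2903]
tcp_rot: [1.954, 2.46, -0.0]
wrist_force: [0.3, -0.2, -2.5]
width: 0.197
grip_force: 78.9
```

Request:
play_rows([
  [[0, 0, 0, -0.16, -0.07, 0, 10], [0, 0, 0, 0, 0, 0, 10], [0, 0, 0, 0, 0, 0, 10], [0, 0, 0, 0, 0, 0, 10]],
])

```text
time: 11.05
tool_pos: [0.496, -0.2495, 0.2901]
tcp_rot: [-1.953, -2.46, -0.001]
wrist_force: [-0.6, 0.7, -3.4]
width: 0.202
grip_force: 78.9
```

Run:
```python
from h import *
to(.495,-.251,.26,13.1)
d=shot('wrist','w4'); e=shot('scene','s4')
c=cloud(d); ok=d['depth']>0
m=ok&(c[...,0]>.4)&(c[...,0]<.6)&(c[...,1]>-.4)&(c[...,1]<-.1)&(c[...,2]>.12)&(c[...,2]<.157)
p=c[m];print(m.sum(),cv2.minAreaRect((p[:,:2]*1000).astype(np.float32)),np.percentile(p[:,1],[0,10,50,90,100]))
for y in np.arange(-.39,-.1,.02):
    q=p[abs(p[:,1]-y)<.01]
    if len(q)>8: print(round(y,3),len(q),(np.percentile(q[:,0],[2,50,98])+ (y+.251)*.2327).round(4),q[:,2].max().round(4))
a=cv2.resize(d['image'][:,:,::-1],(480,300)); b=cv2.resize(e['image'][90:290,170:370,::-1],(300,300))
cv2.imwrite('pics/c4.png',np.hstack([a,b]))
```

```text
t 11.05 pos [ 0.496  -0.2495  0.2901] w 0.202 F [-0.6  0.7 -3.4] turn [-0.    -0.002  0.   ] shift if turned [-0.012 -0.013  0.301] shift now [-0.012 -0.013  0.301]
1620 ((537.0615234375, -161.03062438964844), (134.5188751220703, 73.75992584228516), 12.538180351257324) [-0.21100232 -0.20084982 -0.16652399 -0.14316874 -0.13221381]
-0.21 174 [0.4881 0.4946 0.5017] 0.1521
-0.19 369 [0.4878 0.4959 0.5039] 0.1522
-0.17 428 [0.4881 0.4964 0.6173] 0.1525
-0.15 574 [0.4886 0.4983 0.6228] 0.1542
-0.13 75 [0.493  0.5032 0.6277] 0.1534
```

View pics/c4.png

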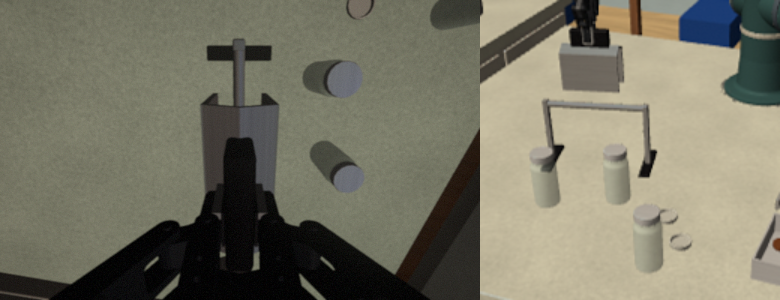

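The wrist view (left) shows the bar at column 239, centred between the blades (202–278). The scene crop shows the scraper held above the bar, between the posts.

Request:
play_rows([
  [[0, 0, 0, -0.012, -0.012, 0.15, 10], [0, 0, 0, 0, 0, 0.2, 10], [0, 0, 0, 0, 0, 0.2, 10], [0, 0, 0, 0, 0, 0.2, 10], [0, 0, 0, 0, 0, 0.2, 10]],
])

```text
time: 11.57
tool_pos: [0.496, -0.25, 0.1946]
tcp_rot: [1.949, 2.463, 0.0]
wrist_force: [-0.7, -0.2, -2.7]
width: 0.198
grip_force: 79.0
```

Request:
play_rows([
  [[0, 0, 0, 0, 0, 0.15, 10], [0, 0, 0, 0, 0, 0.1, 10], [0, 0, 0, 0, 0, 0, 10], [0, 0, 0, 0, 0, 0, 10], [0, 0, 0, 0, 0, 0, 10]],
])

```text
time: 11.98
tool_pos: [0.4966, -0.2515, 0.1716]
tcp_rot: [1.95, 2.461, 0.001]
wrist_force: [0.5, -0.1, -1.8]
width: 0.196
grip_force: 78.7
```

Run:
```python
from h import *
to(.495,-.251,.1597,13.1)
```

```text
t 11.98 pos [ 0.4966 -0.2515  0.1716] w 0.196 F [ 0.5 -0.1 -1.8] turn [0.003 0.003 0.004] shift if turned [ 0.008 -0.015  0.119] shift now [ 0.008 -0.015  0.119]
```

Request:
play_rows([
  [[0, 0, 0.004, 0.005, -0.01, 0.04, 10], [0, 0, 0, 0, 0, 0.03, 10], [0, 0, 0, 0, 0, 0.02, 10], [0, 0, 0, 0, 0, 0, 10], [0, 0, 0, 0, 0, 0, 10]],
])

```text
time: 12.4
tool_pos: [0.4944, -0.2512, 0.1613]
tcp_rot: [-1.954, -2.46, 0.0]
wrist_force: [0.3, -0.1, -3.1]
width: 0.194
grip_force: 78.9
```

Run:
```python
from h import *
to(.495,-.251,.1597,13.1)
```

```text
t 12.4 pos [ 0.4944 -0.2512  0.1613] w 0.194 F [ 0.3 -0.1 -3.1] turn [-0.    -0.    -0.002] shift if turned [0.001 0.006 0.016] shift now [0.001 0.006 0.016]
```

Request:
play_rows([
  [[0, 0, 0, 0, 0.006, 0.01, 10], [0, 0, 0, 0, 0, 0, 10], [0, 0, 0, 0, 0, 0, 10]],
])

```text
time: 12.65
tool_pos: [0.4954, -0.2512, 0.1605]
tcp_rot: [1.954, 2.459, 0.0]
wrist_force: [0.2, -1.5, -1.5]
width: 0.195
grip_force: 79.2
```

Request:
play_rows([
  [[0, 0, 0, 0, 0, 0.01, 10], [0, 0, 0, 0, 0, 0, 10], [0, 0, 0, 0, 0, 0, 10]],
])

```text
time: 12.9
tool_pos: [0.4956, -0.2512, 0.1603]
tcp_rot: [1.953, 2.459, 0.0]
wrist_force: [-1.6, 0.3, 5.1]
width: 0.196
grip_force: 79.9
```

Contact: the vertical force rose from -3 to +5 N, so the roof rests on the bar. I'll ease the grip and release slowly.

Request:
play_rows([
  [[0, 0, 0, 0, 0, 0, 10], [0, 0, 0, 0, 0, 0, 10], [0, 0, 0, 0, 0, 0, 10]],
], newtons=20)

```text
time: 13.15
tool_pos: [0.4956, -0.2513, 0.1603]
tcp_rot: [1.953, 2.459, 0.001]
wrist_force: [-1.9, 1.4, 5.9]
width: 0.197
grip_force: 79.9
```

Request:
play_rows([
  [[0, 0, 0, 0, 0, 0, 19], [0, 0, 0, 0, 0, 0, 21], [0, 0, 0, 0, 0, 0, 24], [0, 0, 0, 0, 0, 0, 28], [0, 0, 0, 0, 0, 0, 32]],
])

```text
time: 13.57
tool_pos: [0.495, -0.251, 0.1589]
tcp_rot: [-1.954, -2.459, 0.0]
wrist_force: [-0.0, 0.1, -0.5]
width: 0.375
grip_force: 0.0
```

Request:
play_rows([
  [[0, 0, 0, 0, 0, 0, 40], [0, 0, 0, 0, 0, 0, 46], [0, 0, 0, 0, 0, 0, 50], [0, 0, 0, 0, 0, 0, 50]],
])

```text
time: 13.9
tool_pos: [0.4951, -0.251, 0.1593]
tcp_rot: [1.954, 2.46, -0.0]
wrist_force: [0.3, -0.1, -0.0]
width: 0.582
grip_force: 0.0
```

Run:
```python
from h import *
to(.495,-.251,.25,13.1)
e=shot('scene','s5')
cv2.imwrite('pics/c5.png',cv2.resize(e['image'][110:240,180:340,::-1],(640,520),interpolation=cv2.INTER_CUBIC))
```

```text
t 13.9 pos [ 0.4951 -0.251   0.1593] w 0.582 F [ 0.3 -0.1 -0. ] turn [ 0.     0.    -0.001] shift if turned [ 0.001 -0.001 -0.907] shift now [ 0.001 -0.001 -0.907]
```

View pics/c5.png

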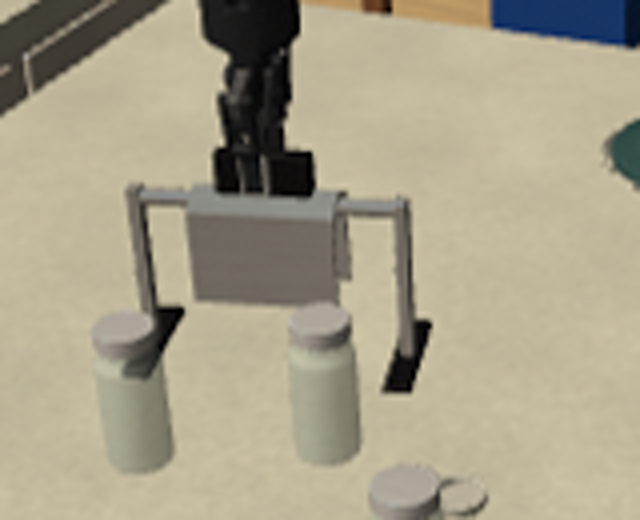

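The scraper hangs over the bar at (265,245), with one blade on each side, and the fingers are free. I'll retreat straight up.

Request:
play_rows([
  [[0, 0, 0, 0, 0, -0.05, 50], [0, 0, 0, 0, 0, -0.15, 50], [0, 0, 0, 0, 0, -0.25, 50], [0, 0, 0, 0, 0, -0.3, 50], [0, 0, 0, 0, 0, -0.3, 50]],
])

```text
time: 14.37
tool_pos: [0.4946, -0.2507, 0.2651]
tcp_rot: [-1.953, -2.459, 0.0]
wrist_force: [0.5, 0.0, 0.5]
width: 0.588
grip_force: 0.0
```

Request:
play_rows([
  [[0, 0, 0, -0.3, 0, 0, 50], [0, 0, 0, -0.3, 0, 0, 50], [0, 0, 0, -0.3, 0, 0, 50], [0, 0, 0, 0, 0, 0, 50], [0, 0, 0, 0, 0, 0, 50]],
])

```text
time: 14.78
tool_pos: [0.5154, -0.3398, 0.2642]
tcp_rot: [-1.956, -2.457, -0.0]
wrist_force: [-0.0, 0.7, -0.5]
width: 0.588
grip_force: 0.0
```

Run:
```python
from h import *
to(.495,-.251,.25,13.1)
e=shot('scene','s6'); d=shot('top','t6')
a=cv2.resize(e['image'][110:300,170:460,::-1],(795,520)); cv2.imwrite('pics/c6.png',a)
```

```text
t 14.78 pos [ 0.5154 -0.3398  0.2642] w 0.588 F [-0.   0.7 -0.5] turn [-0.    -0.001 -0.005] shift if turned [0.912 0.003 0.142] shift now [0.911 0.    0.143]
```

View pics/c6.png

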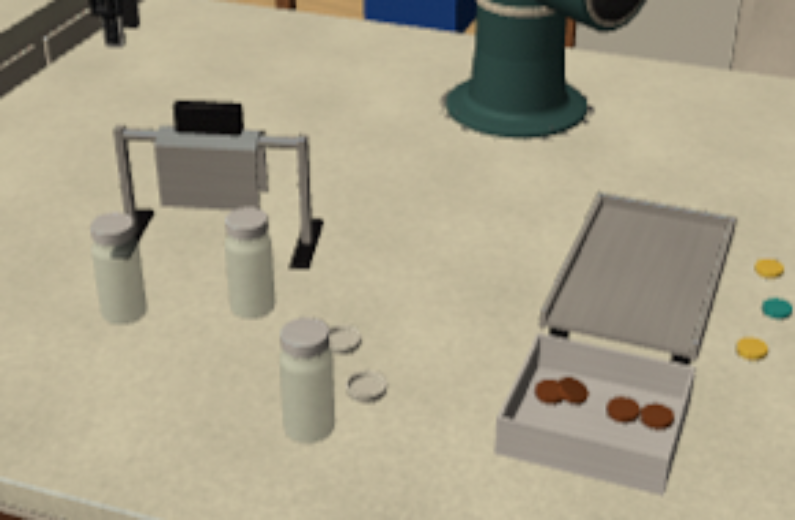

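The scraper hangs upright on the bar at (210,160), the four chips lie in the pan near (600,400), and the jars and inserts are where they started. I'm handing in.

```bash
python3 -c "
from workcell import bot
print(bot.finish_job())"
```

```text
the job is handed in; nothing more can be done
None
```

The job is handed in at about 15 s of the 51 s allowed: all four toffee chips are in the catch pan, the scraper hangs upright on the rail with one blade on each side of the bar, and the jars and inserts were left alone.

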